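# Turn the portion warmer up to the orange mark and start it

## Task

Turn the warmer's black knurled dial up (clockwise seen from above) by stroking its bare front edge with a fingertip, click by click, until its white pointer has clicked in at the orange mark. Then press the green start button right down, let it come up again and move away. Nothing needs to be gripped: do not lift or shift the two filled dishes, the steel bowl or the spoon.

Things in the scene. Friction and masses are not known exactly. Their poses are not given: they have to be found in the camera images.
- warmer: Fixed stainless portion warmer, 320 mm (its x) by 340 mm (its y), yaw within 0.4 rad. Origin: centre of its underside; x points from its front (robot side) to its back, y left, z up. Flat top 60 mm above the bench. The front strip of the top (x -160 to -30 mm) carries the dial (axis at x -95, y +60) and the green button (x -95, y -85); behind lies a black hot plate, 62 mm high.
- dial_top (a point): Centre of the dial's top face, on its vertical axis, 88 mm above the bench; its axes turn with the dial. The dial is an upright-sided knurled disc, radius 45 mm over the knurls, 26 mm high, its underside 2 mm above the warmer's top. White pointer line on its top. A fixed grey guard ring (radius 48 to 57 mm, 2 mm lower than the dial's top) hides its edge at the back and sides.
- dial_front (a point): Fixed point: middle of the dial's bare front edge, half-way up (75 mm above the bench), 45 mm from the dial's axis towards the warmer's -x. The edge is bare about 70 degrees either side of here, down to the warmer's top, and the 20 mm strip in front of it is clear. The knurls grip a finger well (friction coefficient about 1). Clockwise (up) means that the edge moves towards the warmer's +y here.
- orange_mark (a point): Fixed point: inner end of the orange mark on top of the guard ring, straight behind the dial's axis (warmer's +x). Of five marks on the guard, 30 degrees apart, it is the third and the only orange one (18 mm long); the others are short and white.
- dial (a joint): Dial angle, rad, growing clockwise from above (up). Five click positions at 0, 0.524, 1.047 (orange mark), 1.571, 2.094: 23.6 mm apart along the edge. Starts at the first or second, rarely between. A sprung roller gives the clicks: about 2 N at the edge carries it over the crest half-way, then it snaps home once the finger is off, with about 0.04 rad of play either way. End stops 0.1 rad beyond.
- start_top (a point): Centre of the top of the green round start button (radius 15 mm) in a black housing on the warmer's front strip, pressed straight down.
- start (a joint): Button travel in m: 0 up, 0.006 fully down, which takes 5 N; it springs back up.
- dish_hot: White pleated portion dish with a cheese-topped filling, loose on the hot plate, 80 mm wide at the rim, 45 mm high. Origin: centre of its underside.
- dish_bench: The same kind of dish, loose on the bench left of the warmer. Origin: centre of its underside.
- bowl: Steel bowl, loose on the bench right of the warmer, 140 mm wide, 65 mm high. Origin: centre of its underside.
- spoon: Blue-handled spoon, loose, lying on the bench left of the warmer, 200 mm long, about 20 mm high. Origin: under its middle.

How it is judged:
By the outcome, as a careful person would: the job done as asked, in the order asked, and still so for the second after the job is handed in, with the robot touching nothing.
It also fails if it takes over 58 s, if anything falls off the work surface, if the arm or the gripper's body presses on something with over 40 N, if the wrist force passes 120 N, or if a joint passes its speed limit or range.

## Robot

A 6-joint arm with a two-finger parallel gripper is mounted at the origin on the work surface. World frame = base frame: x ahead of the robot, y to its left, z up, the work surface at z = 0. Lengths are in m, angles in degrees, forces in N, time in s.
With the tool pointing down it reaches from about 0.3 to 0.875 m from the base axis. Payload 6.4 kg.
Tool frame: the origin (TCP) lies at the very end of the fingers, on their centre line; the grasp point (between the pads) lies 19 mm behind it; y points along the fingers, z is the direction in which the jaws open and shut, and the axes are right-handed (so a half turn about y gives the same grasp; the last joint's range is limited). The gripper opens to 88 mm and grips with 3 to 60 N. Pads are 18 mm wide; open, the fingers measure 123 mm over their backs; the gripper's body (75 mm by 187 mm) begins 45 mm behind the grasp point.
Start: joints at [53.039, 10.359, 92.074, -0, 77.567, -11.82], TCP at [0.244, 0.521, 0.239] pointing down, gripper open.
Joint ranges: [-171.53, 171.53], [-51.25, 118.39], [17.06, 147.69], [-65.23, 245.23], [0, 150.52], [-178.68, 178.68]. Speed limits (degrees/s): [147.25, 147.25, 172.46, 180, 180, 180].

## Interface

Orientations are given as [roll, pitch, yaw] about the fixed x, y, z axes, in that order (R = Rz(yaw) Ry(pitch) Rx(roll)).
In Python, from workcell import robot, eyes gives the robot as it stands.
- The arm moves only by the shell command python3 -m creep 'ROWS' [FORCE]. ROWS is a JSON object of lists of equal length, an entry for each row: "delta_pos": the shift along the world's x, y, z in m, a list of three; "twist": the turn, a rotation vector about the world's x, y, z in degrees, a list of three; "fingers": the closure, from 0 (fully open) to 1 (shut). In form: {"delta_pos": [[dx, dy, dz], ...], "twist": [[wx, wy, wz], ...], "fingers": [fingers, ...]}. A call has exactly 5 rows; each row shifts and turns the pose as measured when the row begins; what a row does not reach is not made up. A row lasts 1/10 s, in which the tool goes at most 50 mm and 8.59 degrees, less where a joint would pass 70% of its speed; a pose out of reach is approached as far as the arm can. A call is refused whole if a number of a shift passes 0.05 or a number of a turn 8.59, either way. A call with a gripper value outside its range is refused whole. The fingers move at their own pace and stop on an object; FORCE is the grip in N (left out, the last holds). Time passes only in rows, so rows that do not move let the fingers close, or fill a call up. It gives the time, the measured TCP pose, the force and the opening at its end, in the units of the state.
- robot.get_state(): the state, without advancing time (a new reading comes with each control period).
- eyes.get_image(name): name is "scene" or "top" or "wrist"; returns a dict with "img" (384x512x3 uint8, blue, green, red), "mtx" (3x3 intrinsics, pixels), "dist_coeffs" ([k1, k2, p1, p2, k3] as OpenCV has them; the pictures are not rectified), "rvec" (rotation vector, rad) and "tvec" (3), from world to camera coordinates, as OpenCV has them; the wrist camera has in their place "T_tool_cam" (4x4, takes a point from camera to tool coordinates, whose origin is the TCP and whose axes are the tool frame's). Camera axes: x right, y down, z forward; pixel columns grow to the right and rows downward; lengths in m; the calibration is good to about 2 mm. A picture is of the moment at which its call begins: read the wrist's pose just before it. There is no depth.
- robot.hand_in(): hands the job in, once; it reports no verdict.
Trained networks look in a picture, given as the dict that the camera call returned (one of the last four; its "shot" number tells which), for a name from the list of things; names that differ only in an ending like _2 or _b are one class to them, and where a whole thing is asked for, a point or a joint stands for the part that bears it (a point fixed in the world has none). Each returns a list of dicts, best first, with "score" (0 to 1); they miss things now and then, are a little off and sometimes report something else, mostly with a low value. They report only what shows in the picture. A call takes as long as a camera call.
- eyes.search_frame(picture, label): "pixel" ([column, row] in pixels, amid what is visible of it).
- eyes.place_of(picture, label): "pixel" ([column, row] in pixels: a listed point, or the origin of a listed thing).
The state is a dict: "time": time; "joints": joint angles; "qd": joint speeds; "joint_torque": joint torques, N m; "eef_pos": TCP position; "eef_rot": TCP orientation; "contact_force": force on the tool from outside, world axes, zero at the start; "ft_torque": the same for the moment, N m; "finger_gap": finger opening in m.
Only numpy, scipy, OpenCV 4.12 (cv2) and the standard library are available. Lean on these libraries where they do the work, as an engineer would, in place of code of your own. Each camera call takes 0.05 s, during which the arm holds its last target. There are 200 camera calls.

## Working session

There is one attempt and no reset: what is moved stays moved. The work goes in short steps, Python scripts to look and compute and a shell command to move; the robot and the scene stay as the last step left them, time stands still between calls to the robot, and variables do not carry over. Pictures are saved under pics/ and viewed, about 8 in all and at most 12, crops included, and the job is handed in when it is done.

```bash
mkdir -p pics
cat > h.py <<'E'
import numpy as np, cv2
from workcell import robot, eyes
def ray_at_z(p, px, z):
    u=cv2.undistortPoints(np.array([[px]],float),p["mtx"],p["dist_coeffs"])[0,0]
    R=cv2.Rodrigues(np.array(p["rvec"],float))[0]; t=np.array(p["tvec"],float).ravel()
    c=-R.T@t; d=R.T@np.array([u[0],u[1],1]); return c+d*(z-c[2])/d[2]
E
python3 - <<'E'
from h import *
np.set_printoptions(precision=4,suppress=True)
H=dict(dial_top=.088,dial_front=.075,orange_mark=.086,start_top=.07,dish_hot=.062,dish_bench=0,bowl=0,spoon=0,warmer=0)
for n in("top","scene"):
    p=eyes.get_image(n); p={k:(np.array(v) if k in("mtx","dist_coeffs","rvec","tvec") else v) for k,v in p.items()}
    cv2.imwrite(f"pics/{n}1.png",p["img"])
    for l,z in H.items():
        for r in eyes.place_of(p,l)[:1]: print(n,l,np.array(r["pixel"]),round(r["score"],2),ray_at_z(p,r["pixel"],z))
print(robot.get_state())
E
```

```text
top dial_top [282.2 208.6] 0.78 [ 0.5613 -0.012   0.088 ]
top dial_front [282.9 227.2] 0.74 [ 0.5176 -0.0177  0.075 ]
top orange_mark [281.7 189.3] 0.61 [ 0.609  -0.0076  0.086 ]
top start_top [338.1 198.3] 0.42 [ 0.6008 -0.1507  0.07  ]
top dish_hot [256.9 142.8] 0.84 [0.7294 0.063  0.062 ]
top dish_bench [216.4 208.9] 0.85 [0.5585 0.1557 0.    ]
top bowl [393.6 191.7] 0.67 [ 0.6432 -0.3158  0.    ]
top spoon [175.7 218. ] 0.88 [0.5252 0.2607 0.    ]
top warmer [296.  174.6] 0.91 [ 0.6683 -0.0477  0.    ]
scene dial_top [262.6 173.2] 0.6 [ 0.5652 -0.0004  0.088 ]
scene dial_front [268.6 170.2] 0.9 [ 0.5262 -0.0121  0.075 ]
scene orange_mark [251.  179.7] 0.83 [ 0.6061 -0.005   0.086 ]
scene start_top [211.1 160.9] 0.59 [ 0.5803 -0.1785  0.07  ]
scene dish_hot [238.4 217.6] 0.72 [0.7229 0.0572 0.062 ]
scene dish_bench [311.4 222.6] 0.69 [0.5629 0.1564 0.    ]
scene bowl [166.  177.6] 0.92 [ 0.6512 -0.3062  0.    ]
scene spoon [351.6 231.3] 0.98 [0.5305 0.2531 0.    ]
scene warmer [227.9 213.3] 0.85 [ 0.6662 -0.0359  0.    ]
{'time': 1.0, 'joints': array([ 53.0384,  10.358 ,  92.0753,  -0.001 ,  77.5678, -11.8204]), 'qd': array([-0.0158,  0.0033,  0.0215, -0.0224, -0.0381,  0.0245]), 'joint_torque': array([ -0.0004, -43.3863, -34.217 ,   0.0703,   0.0312,  -0.    ]), 'eef_pos': array([0.2443, 0.5205, 0.2387]), 'eef_rot': array([-90.0012,  -0.0007, -25.141 ]), 'contact_force': array([-0.1978,  0.0479,  0.3135]), 'ft_torque': array([ 0.0491, -0.0092, -0.061 ]), 'finger_gap': 0.08853652553731231}
```

Run:
```python
import cv2
a=cv2.imread("pics/top1.png")[110:260,200:400]; cv2.imwrite("pics/top1c.png",cv2.resize(a,(800,600),interpolation=cv2.INTER_CUBIC))
a=cv2.imread("pics/scene1.png")[130:260,150:330]; cv2.imwrite("pics/scene1c.png",cv2.resize(a,(800,578),interpolation=cv2.INTER_CUBIC))
```

```text
(no output)
```

View pics/top1c.png

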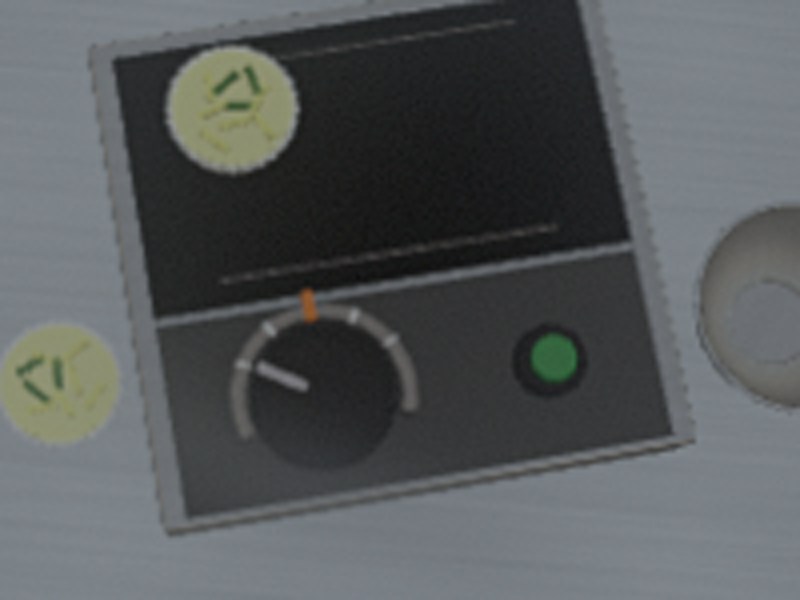

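View pics/scene1c.png

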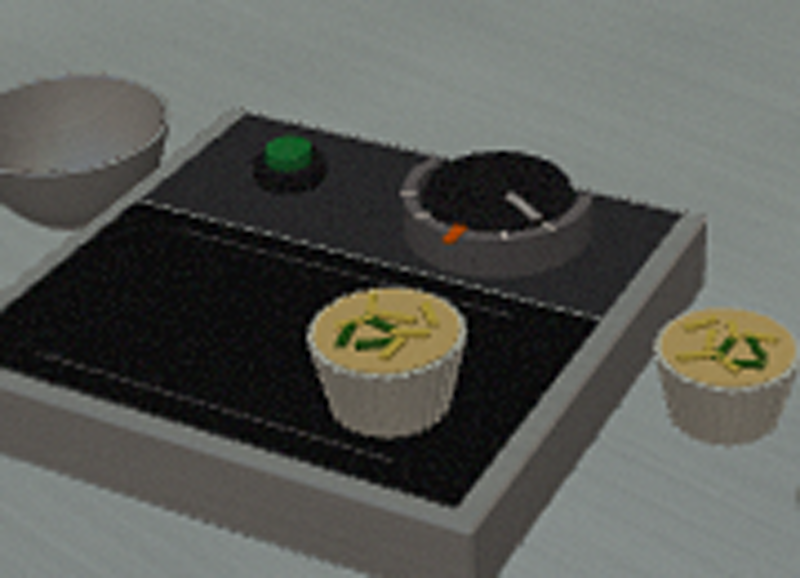

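Run:
```python
from h import *
from scipy.optimize import least_squares
np.set_printoptions(precision=4,suppress=True)
P={n:eyes.get_image(n) for n in("top","scene")}
L=lambda r:np.array(r)
def crop(n,x,y): return (200+x/4-.4,110+y/4-.4) if n=="top" else (150+x*.225-.4,130+y*.225-.4)
# local xyz, None z = button
obs=[("top",(-.095,.06,.088),(282.2,208.6)),("scene",(-.095,.06,.088),(262.6,173.2)),
("top",(-.095,.06,.088),crop("top",322,402)),("scene",(-.095,.06,.088),crop("scene",500,190)),
("top",(-.095+.048,.06,.086),crop("top",308,319)),("top",(-.095+.048,.06,.086),(281.7,189.3)),("scene",(-.095+.048,.06,.086),(251,179.7)),
("top",(-.095,-.085,None),crop("top",554,358)),("scene",(-.095,-.085,None),crop("scene",289,142)),
("top",(-.16,-.17,.06),crop("top",690,438)),("top",(.16,.17,.06),crop("top",92,47)),("scene",(.16,.17,.06),crop("scene",471,532)),("scene",(-.16,.17,.06),crop("scene",704,218)),
("top",(-.03,.17,.06),crop("top",155,321))]
def res(q,full=False):
    o=[]
    for n,l,px in obs:
        z=q[3] if l[2] is None else l[2]; c,s=np.cos(q[2]),np.sin(q[2])
        w=np.array([q[0]+c*l[0]-s*l[1],q[1]+s*l[0]+c*l[1],z]); p=P[n]
        u=cv2.projectPoints(w[None],L(p["rvec"]),L(p["tvec"]),L(p["mtx"]),L(p["dist_coeffs"]))[0][0,0]
        o.append(u-px)
    return np.ravel(o)
r=least_squares(res,[.667,-.04,.13,.075],loss="soft_l1"); q=r.x
print(q,np.degrees(q[2])); print(res(q).reshape(-1,2))
c,s=np.cos(q[2]),np.sin(q[2]); R=np.array([[c,-s],[s,c]])
for n,l in dict(dial=(-.095,.06),front=(-.14,.06),btn=(-.095,-.085)).items(): print(n,q[:2]+R@l)
for y in (-.02,0,.02): print(y, q[:2]+R@(-.095-.06,.06+y))
print("ex",R[:,0],"ey",R[:,1])
```

```text
[ 0.668  -0.044   0.2427  0.0844] 13.90385323329492
[[-1.4203 -0.1398]
 [-1.4463 -1.5631]
 [ 0.6797 -1.6398]
 [-0.9463 -0.7131]
 [ 0.7728  0.0371]
 [-4.3272  0.0871]
 [ 1.8663  1.3152]
 [ 0.5257  0.0606]
 [-0.6184  0.1523]
 [ 2.2259  1.3429]
 [-0.9267 -0.6424]
 [-0.5422  0.1768]
 [ 0.8884 -0.5317]
 [-5.8897  1.6856]]
dial [ 0.5613 -0.0085]
front [ 0.5177 -0.0194]
btn [ 0.5962 -0.1493]
-0.02 [ 0.5079 -0.0424]
0 [ 0.5031 -0.023 ]
0.02 [ 0.4983 -0.0036]
ex [0.9707 0.2403] ey [-0.2403  0.9707]
```

```bash
python3 -m creep '{"delta_pos":[[0.02,-0.05,0],[0.02,-0.05,0],[0.02,-0.05,0],[0.02,-0.05,0],[0.02,-0.05,0]],"twist":[[0,0,8],[0,0,8],[0,0,8],[0,0,8],[0,0,7]],"fingers":[1,1,1,1,1]}' 10; python3 -m creep '{"delta_pos":[[0.02,-0.05,0],[0.02,-0.05,0],[0.02,-0.05,0],[0.02,-0.05,0],[0.02,-0.05,0]],"twist":[[0,0,0],[0,0,0],[0,0,0],[0,0,0],[0,0,0]],"fingers":[1,1,1,1,1]}'
```

```text
time: 1.6
eef_pos: [0.3306, 0.3037, 0.2385]
eef_rot: [-89.9, -0.0, 12.6]
contact_force: [1.8, -0.6, -0.8]
finger_gap: 0.05
time: 2.1
eef_pos: [0.4225, 0.0706, 0.2403]
eef_rot: [-90.0, -0.4, 13.0]
contact_force: [1.2, 0.4, 0.2]
finger_gap: 0.0101
```

```bash
python3 -m creep '{"delta_pos":[[0.0,-0.05,0],[0.0,-0.04,0],[0,0,0],[0,0,0],[0,0,0]],"twist":[[0,0,0],[0,0,0],[0,0,0],[0,0,0],[0,0,0]],"fingers":[1,1,1,1,1]}'
python3 - <<'E'
from h import *
np.set_printoptions(precision=4,suppress=True)
s=robot.get_state(); p=eyes.get_image("wrist"); print(np.array(p["T_tool_cam"]))
from scipy.spatial.transform import Rotation as Ro
T=np.eye(4);T[:3,:3]=Ro.from_euler("xyz",s["eef_rot"],degrees=True).as_matrix();T[:3,3]=s["eef_pos"]
C=np.linalg.inv(T@np.array(p["T_tool_cam"])); q=dict(mtx=np.array(p["mtx"]),dist_coeffs=np.array(p["dist_coeffs"]),rvec=cv2.Rodrigues(C[:3,:3])[0],tvec=C[:3,3])
print(s["eef_pos"],s["eef_rot"])
for l,z in dict(dial_top=.088,dial_front=.075,orange_mark=.086,start_top=.08).items():
    for r in eyes.place_of(p,l)[:1]: print(l,np.array(r["pixel"]),round(r["score"],2),ray_at_z(q,r["pixel"],z))
im=p["img"].copy()
for a,b,z in((.668,-.044,0),):
  for th in (.2427,.2):
    c,sn=np.cos(th),np.sin(th)
cv2.imwrite("pics/w1.png",im)
E
```

```text
time: 2.6
eef_pos: [0.4239, -0.0267, 0.2415]
eef_rot: [-90.1, -0.6, 12.4]
contact_force: [-0.2, 0.6, -0.1]
finger_gap: 0.0003
[[ 0.0003  0.9527  0.304  -0.0801]
 [-0.     -0.304   0.9527 -0.1463]
 [ 1.     -0.0003 -0.0001  0.0004]
 [ 0.      0.      0.      1.    ]]
[ 0.4239 -0.0267  0.2415] [-90.1073  -0.5536  12.4384]
dial_top [244.9 300.2] 0.55 [ 0.5607 -0.0058  0.088 ]
start_top [108.3 297.6] 0.65 [ 0.5966 -0.1521  0.08  ]
```

View pics/w1.png

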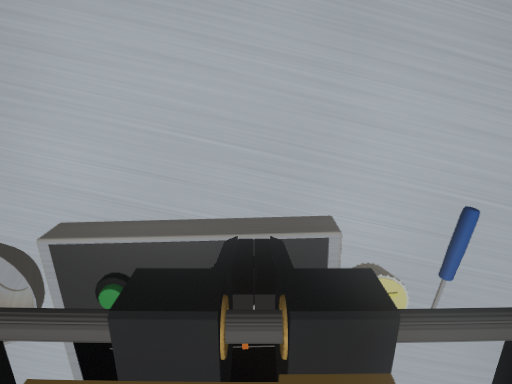

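```bash
python3 -m creep '{"delta_pos":[[0.04,-0.004,0],[0.036,-0.004,-0.02],[0,0,-0.045],[0,0,-0.045],[0,0,-0.03]],"twist":[[0,0.5,1.4],[0,0,0],[0,0,0],[0,0,0],[0,0,0]],"fingers":[1,1,1,1,1]}'; python3 -m creep '{"delta_pos":[[0,0,0],[0,0,0],[0,0,0],[0,0,0],[0,0,0]],"twist":[[0,0,0],[0,0,0],[0,0,0],[0,0,0],[0,0,0]],"fingers":[1,1,1,1,1]}'
```

```text
time: 3.35
eef_pos: [0.5069, -0.0306, 0.1033]
eef_rot: [-90.5, -0.8, 14.5]
contact_force: [-0.2, -0.4, -0.5]
finger_gap: 0.0008
time: 3.85
eef_pos: [0.5067, -0.0283, 0.1041]
eef_rot: [-90.4, -0.7, 14.7]
contact_force: [0.0, 0.1, 0.1]
finger_gap: 0.0006
```

```bash
python3 -m creep '{"delta_pos":[[-0.007,-0.007,0],[0,0,0],[0,0,-0.02],[0,0,-0.013],[0,0,0]],"twist":[[0.2,0.7,-0.8],[0,0,0],[0,0,0],[0,0,0],[0,0,0]],"fingers":[1,1,1,1,1]}'
python3 - <<'E'
from h import *
p=eyes.get_image("scene");cv2.imwrite("pics/s2.png",cv2.resize(p["img"][110:240,150:330],(800,578),interpolation=cv2.INTER_CUBIC))
E
```

```text
time: 4.35
eef_pos: [0.5016, -0.0375, 0.0741]
eef_rot: [-90.2, -0.4, 13.8]
contact_force: [-0.6, 0.1, -0.7]
finger_gap: 0.0003
```

View pics/s2.png

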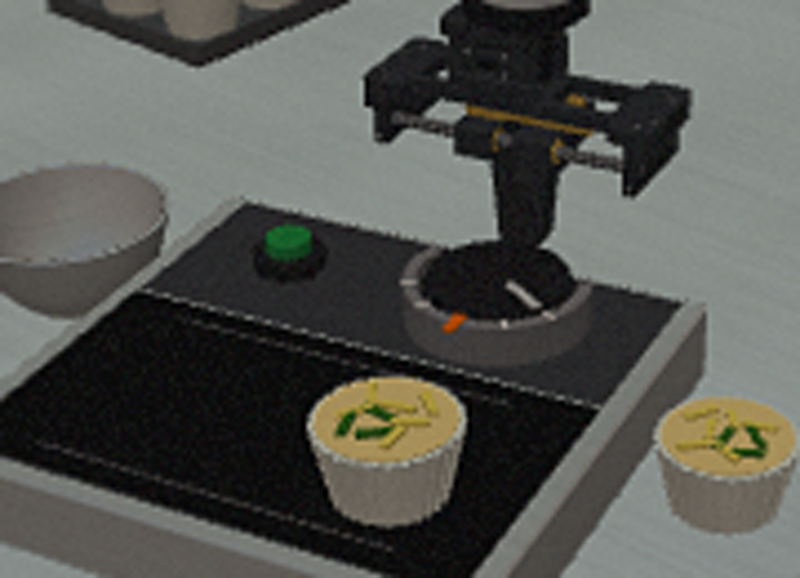

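```bash
python3 -m creep '{"delta_pos":[[0,0,-0.006],[0.004,0.001,0],[0.003,0.0007,0],[0.002,0.0005,0],[0,0,0]],"twist":[[0,0.4,0],[0,0,0],[0,0,0],[0,0,0],[0,0,0]],"fingers":[1,1,1,1,1]}'
```

```text
time: 4.9
eef_pos: [0.5132, -0.0355, 0.0699]
eef_rot: [-90.2, -0.1, 13.8]
contact_force: [0.1, -0.2, 0.1]
finger_gap: 0.0007
```

```bash
python3 -m creep '{"delta_pos":[[0.001,0.0002,0],[0,0,0],[0.001,0.0002,0],[0,0,0],[0,0,0]],"twist":[[0,0,0],[0,0,0],[0,0,0],[0,0,0],[0,0,0]],"fingers":[1,1,1,1,1]}'
```

```text
time: 5.4
eef_pos: [0.5132, -0.0354, 0.0699]
eef_rot: [-90.2, 0.2, 13.8]
contact_force: [-1.2, -0.6, 0.6]
finger_gap: 0.0005
```

```bash
python3 -m creep '{"delta_pos":[[0.003,0.0007,0],[0.003,0.0007,0],[0.003,0.0007,0],[0.003,0.0007,0],[0.003,0.0007,0]],"twist":[[0,0,0],[0,0,0],[0,0,0],[0,0,0],[0,0,0]],"fingers":[1,1,1,1,1]}'
```

```text
time: 5.9
eef_pos: [0.5133, -0.0354, 0.0699]
eef_rot: [-90.0, 2.3, 14.2]
contact_force: [-15.2, -6.7, 14.3]
finger_gap: 0.0002
```

```bash
python3 -m creep '{"delta_pos":[[0.001,0.005,0],[0.0005,0.005,0],[0.0005,0.005,0],[0.0005,0.005,0],[0.0005,0.005,0]],"twist":[[0,-0.5,0],[0,-0.5,0],[0,-0.5,0],[0,-0.5,0],[0,-0.5,0]],"fingers":[1,1,1,1,1]}'
```

```text
time: 6.4
eef_pos: [0.5079, -0.0134, 0.0696]
eef_rot: [-90.6, 1.1, 14.2]
contact_force: [-12.7, -3.8, 10.4]
finger_gap: 0.0002
```

```bash
cat > look.py <<'E'
import sys
from h import *
p=eyes.get_image("top");cv2.imwrite("pics/%s.png"%sys.argv[1],cv2.resize(p["img"][170:245,235:355],(800,500),interpolation=cv2.INTER_CUBIC))
p=eyes.get_image("scene");cv2.imwrite("pics/%ss.png"%sys.argv[1],cv2.resize(p["img"][140:215,200:300],(800,600),interpolation=cv2.INTER_CUBIC))
E
python3 look.py a
```

```text
(no output)
```

View pics/as.png

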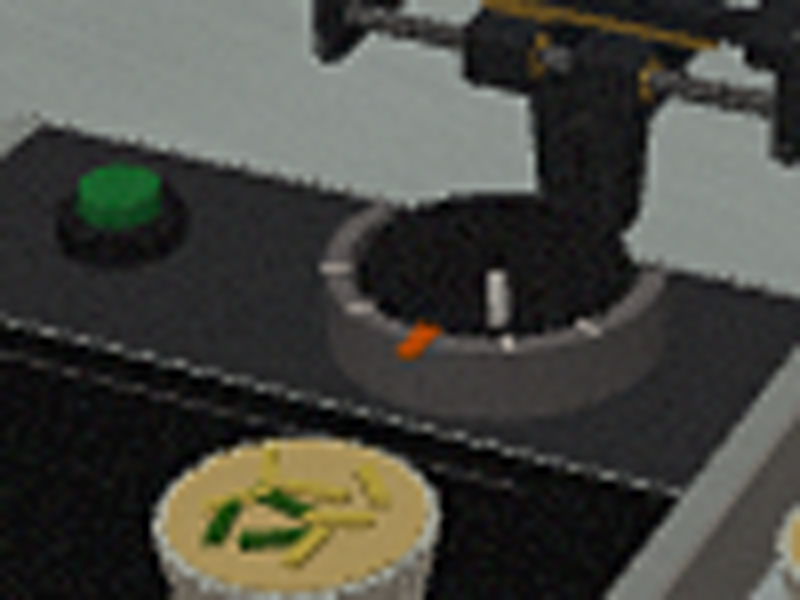

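Dial now points at the second mark (pointer at ~(497,300), mark at (508,343)). I'll back off, return and stroke again.

```bash
python3 -m creep '{"delta_pos":[[-0.01,-0.0024,0],[0,0,0],[0.003,-0.012,0],[0.003,-0.012,0],[0,0,0]],"twist":[[0,0,0],[0,-0.5,0],[0,0,0],[0,0,0],[0,0,0]],"fingers":[1,1,1,1,1]}'; python3 -m creep '{"delta_pos":[[0,0,0],[0,0,0],[0,0,0],[0,0,0],[0,0,0]],"twist":[[0,0,0],[0,0,0],[0,0,0],[0,0,0],[0,0,0]],"fingers":[1,1,1,1,1]}'
```

```text
time: 7.0
eef_pos: [0.5055, -0.0413, 0.0702]
eef_rot: [-90.8, 0.3, 14.2]
contact_force: [0.4, 0.1, -0.4]
finger_gap: 0.0007
time: 7.5
eef_pos: [0.506, -0.0419, 0.07]
eef_rot: [-90.8, 0.3, 14.1]
contact_force: [-0.5, 0.2, 0.5]
finger_gap: 0.0006
```

```bash
python3 -m creep '{"delta_pos":[[0.003,0.006,0],[0,0,0],[0.003,0.0007,0],[0.003,0.0007,0],[0.003,0.0007,0]],"twist":[[0.6,-0.2,0],[0,0,0],[0,0,0],[0,0,0],[0,0,0]],"fingers":[1,1,1,1,1]}'
```

```text
time: 8.0
eef_pos: [0.5131, -0.0335, 0.0697]
eef_rot: [-90.1, 0.7, 14.3]
contact_force: [-20.2, -8.0, 17.9]
finger_gap: 0.0008
```

```bash
python3 -m creep '{"delta_pos":[[0.0005,0.005,0],[0.0005,0.005,0],[0.0005,0.005,0],[0.0005,0.005,0],[0.0005,0.005,0]],"twist":[[0,-0.3,0],[0,-0.3,0],[0,-0.3,0],[0,-0.3,0],[0,-0.3,0]],"fingers":[1,1,1,1,1]}'; python3 look.py b
```

```text
time: 8.5
eef_pos: [0.5074, -0.0119, 0.0696]
eef_rot: [-90.5, 0.6, 14.4]
contact_force: [-10.3, -3.5, 9.7]
finger_gap: 0.0003
```

View pics/bs.png

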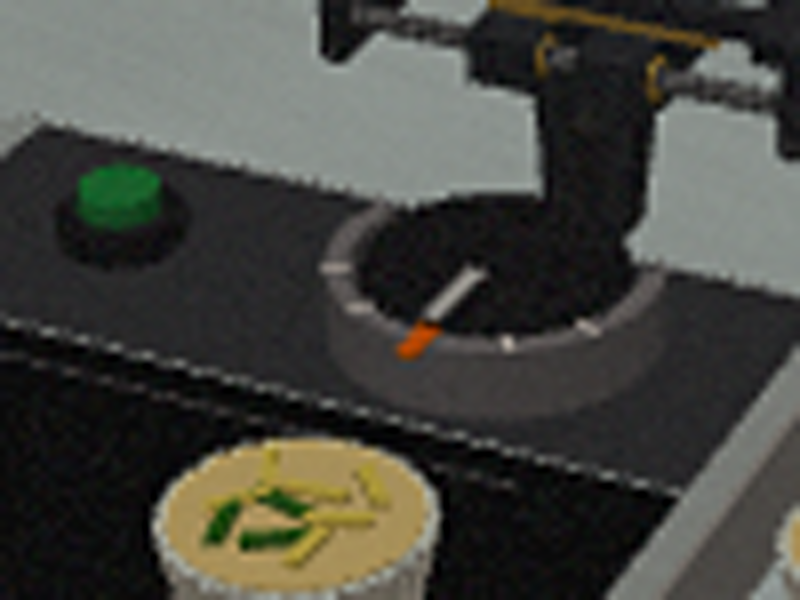

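Pointer lines up with the orange mark. Back off, rise, and go to above the button.

```bash
python3 -m creep '{"delta_pos":[[-0.01,-0.0024,0],[0,0,0],[0,0,0.04],[0,0,0.03],[0,0,0]],"twist":[[0,0,0],[0.2,-0.4,0],[0,0,0],[0,0,0],[0,0,0]],"fingers":[1,1,1,1,1]}'; python3 -m creep '{"delta_pos":[[0.03,-0.04,0],[0.03,-0.04,0],[0.03,-0.04,0],[0,0,0],[0,0,0]],"twist":[[0,0,0],[0,0,0],[0,0,0],[0,0,0],[0,0,0]],"fingers":[1,1,1,1,1]}'
```

```text
time: 9.1
eef_pos: [0.4962, -0.0134, 0.1405]
eef_rot: [-90.3, 0.1, 14.4]
contact_force: [0.5, 0.3, 0.6]
finger_gap: 0.0009
time: 9.6
eef_pos: [0.5863, -0.1339, 0.1365]
eef_rot: [-90.2, 0.1, 14.5]
contact_force: [0.0, 0.6, 0.2]
finger_gap: 0.0003
```

```bash
python3 -m creep '{"delta_pos":[[0.010,-0.017,0],[0,0,0],[0,0,-0.025],[0,0,-0.012],[0,0,0]],"twist":[[0,0,0],[0,0,0],[0,0,0],[0,0,0],[0,0,0]],"fingers":[1,1,1,1,1]}';  python3 look.py c
```

```text
time: 10.1
eef_pos: [0.5929, -0.1453, 0.096]
eef_rot: [-89.9, 0.2, 14.7]
contact_force: [-1.2, -0.1, 0.2]
finger_gap: 0.0006
```

View pics/cs.png

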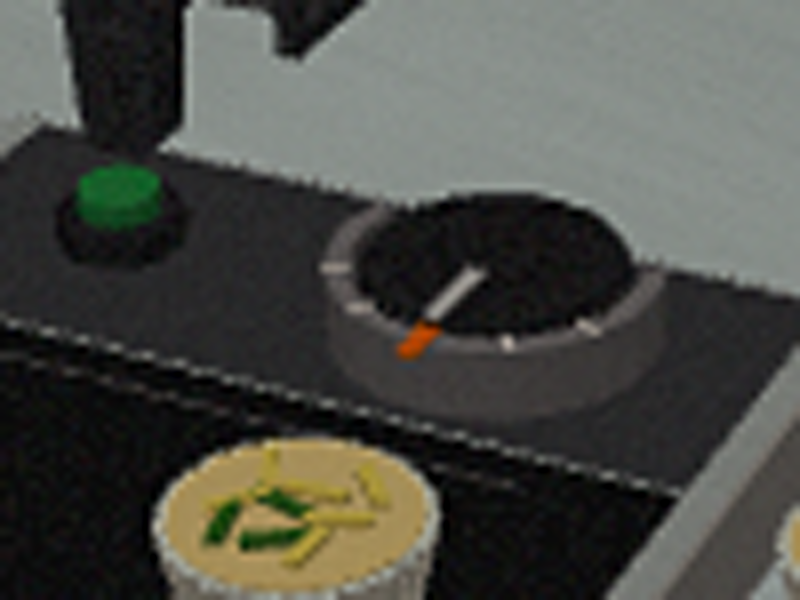

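With the finger off, the dial rests at orange. Fingertip is just above the green button; correct 6 mm and press.

```bash
python3 -m creep '{"delta_pos":[[0.004,-0.006,0],[0,0,0],[0,0,-0.004],[0,0,-0.004],[0,0,0]],"twist":[[0,0,0],[0,0,0],[0,0,0],[0,0,0],[0,0,0]],"fingers":[1,1,1,1,1]}';python3 -m creep '{"delta_pos":[[0,0,-0.003],[0,0,-0.003],[0,0,-0.003],[0,0,-0.003],[0,0,-0.003]],"twist":[[0,0,0],[0,0,0],[0,0,0],[0,0,0],[0,0,0]],"fingers":[1,1,1,1,1]}'
```

```text
time: 10.7
eef_pos: [0.6001, -0.1526, 0.0925]
eef_rot: [-90.2, -0.1, 14.7]
contact_force: [0.3, -0.1, 0.4]
finger_gap: 0.0005
time: 11.2
eef_pos: [0.6003, -0.1527, 0.0769]
eef_rot: [-90.2, -0.1, 14.7]
contact_force: [-2.1, 1.0, 4.8]
finger_gap: 0.0007
```

```bash
python3 -m creep '{"delta_pos":[[0,0,-0.002],[0,0,-0.002],[0,0,-0.002],[0,0,-0.002],[0,0,-0.002]],"twist":[[0,0,0],[0,0,0],[0,0,0],[0,0,0],[0,0,0]],"fingers":[1,1,1,1,1]}'; python3 look.py d
```

```text
time: 11.7
eef_pos: [0.6004, -0.1527, 0.0762]
eef_rot: [-90.2, -0.0, 14.8]
contact_force: [-7.2, 2.9, 16.9]
finger_gap: 0.0004
```

View pics/ds.png

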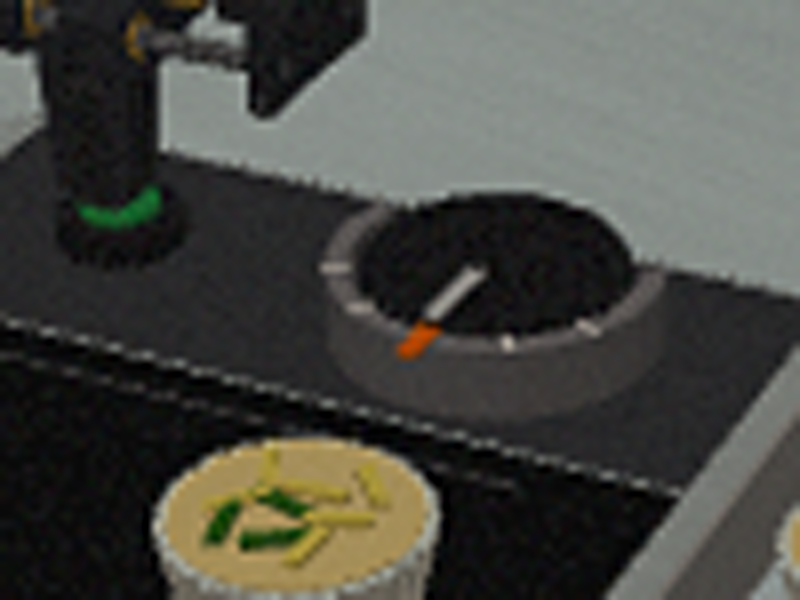

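```bash
python3 -m creep '{"delta_pos":[[0,0,0.015],[0,0,0.04],[0,0,0.04],[-0.03,0,0.03],[-0.03,0,0]],"twist":[[0,0,0],[0,0,0],[0,0,0],[0,0,0],[0,0,0]],"fingers":[1,1,1,1,1]}';python3 -m creep '{"delta_pos":[[-0.04,0,0.02],[-0.04,0,0],[-0.03,0,0],[0,0,0],[0,0,0]],"twist":[[0,0,0],[0,0,0],[0,0,0],[0,0,0],[0,0,0]],"fingers":[1,1,1,1,1]}'; python3 look.py e
python3 - <<'E'
import cv2,numpy as np
a=cv2.imread("pics/e.png");b=cv2.imread("pics/es.png")
cv2.imwrite("pics/e2.png",np.vstack([cv2.resize(a,(480,300)),cv2.resize(b,(480,300))]))
E
```

```text
time: 12.3
eef_pos: [0.5402, -0.1526, 0.204]
eef_rot: [-90.2, -0.0, 14.9]
contact_force: [0.4, -0.5, 0.0]
finger_gap: 0.0005
time: 12.8
eef_pos: [0.4249, -0.1524, 0.2253]
eef_rot: [-90.4, -0.2, 14.8]
contact_force: [0.4, 0.2, 0.7]
finger_gap: 0.0003
```

View pics/e2.png

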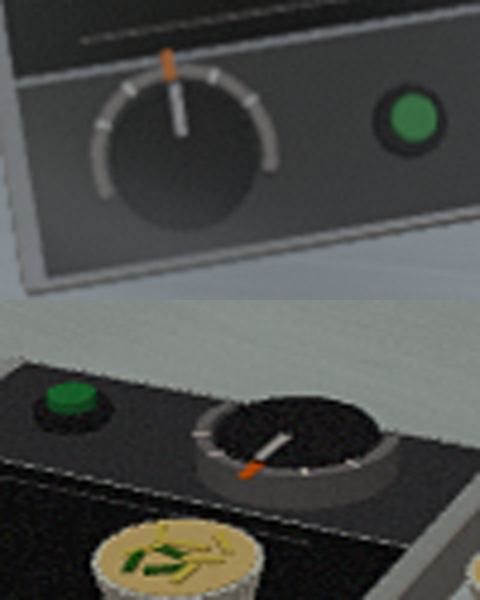

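Pointer at orange, button back up, arm clear.

```bash
python3 -c "
from workcell import robot
print(robot.hand_in())"
```

```text
the job is handed in; nothing more can be done
None
```

The dial is at the orange mark, the start button has been pressed and is back up, and the job is handed in at about 13 s of the 58 s allowed.

- **Dial:** it started at the first mark. Two strokes of about 22 mm along its front edge with the closed fingertip turned it two clicks. With the finger off, the last pictures from both the top and scene cameras show the pointer lined up with orange.
- **Button:** the fingertip pressed down to a hard stop at z = 0.076 m with about 17 N (5 N is enough). Contact was about 5 mm off the estimated button centre, on the 15 mm radius top. I judged "fully down" from that stop and force, not from a direct reading of the button's travel. After lifting off, both pictures show it up again.
- **Other checks:** the largest contact force I read was about 28 N at the fingertip, during the second stroke. The dish on the hot plate looks unmoved in the scene pictures. I did not look at the bench dish, bowl and spoon again at the end, but the arm stayed well clear of them.
- **Disagreement:** the network's orange-mark position in the top camera was about 4 px off from the picture. I relied on the combined two-camera fit and on touch instead.

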